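# Load the solvent bottles into the divided tote

### The arm

A 6-joint arm with a two-finger parallel gripper is mounted at the origin on the work surface. World frame = base frame: x ahead of the robot, y to its left, z up, the work surface at z = 0. Lengths are in m, angles in rad, forces in N, time in s.
With the tool pointing down it reaches from about 0.15 to 0.775 m from the base axis. Payload 6.1 kg.
Tool frame: the origin (TCP) lies midway between the tips of the shut fingers; the grasp point (between the pads) lies behind it (bot.grip_depth is the z of the grasp point in the tool frame, in m); z points along the fingers, y is the line along which they close (so a half turn about z gives the same grasp; the last joint's range is limited). The gripper opens to 85 mm and grips with 20 to 120 N. Pads are 22 mm wide; open, the fingers measure 114 mm over their backs; the gripper's body (76 mm by 85 mm) begins 54 mm behind the grasp point. The pads swing forward as they close: fully open they stand 13 mm farther back than shut.
Start: joints at [1.104, 0.126, -0.04, 1.405, 0, 1.571], TCP at [0.236, 0.469, 0.231] pointing down, gripper open.
Joint ranges: [-2.72, 2.72], [-0.95, 1.95], [-1.27, 1.35], [-1.78, 2.02], [-1.46, 1.47], [-3.14, 3.14]. Speed limits (rad/s): [2.39, 2.39, 3.01, 3.14, 3.14, 3.14].

### API

Orientations are given as a rotation vector (axis times angle).
In Python, from plant import bot, cams, close_job gives the robot as it stands. The module is installed in compiled form; this text tells all that it offers.
- The arm moves only by the tool drive_tool, never from a script. Its argument "targets" is a list of rows, each a list of 7 numbers: the shift along the tool's x, y, z in cm, then the turn, a rotation vector about the tool's x, y, z in degrees, then the finger opening in cm, from 0 to 8.54. In form: [[x, y, z, ax, ay, az, hand], ...]. A call has 1 to 8 rows; each row shifts and turns the commanded pose from where the row before left it, along the tool's axes as they then stand; what a row does not reach is not made up. A row lasts 1/8 s, in which the tool goes at most 62.5 mm and 10.7 degrees, less where a joint would pass 70% of its speed; a pose out of reach is approached as far as the arm can. A call with a gripper value outside its range is refused whole. The fingers move at their own pace and stop on an object; "force" is the grip in N (left out, the last holds). Time passes only in rows, so rows that do not move let the fingers close. It gives the time, the measured TCP pose, the force, the opening and the grip force at its end, in the units of the state.
- bot.observe(): the state, without advancing time (a new reading comes with each control period).
- cams.read_camera(name): name is "scene" or "side" or "wrist"; returns (picture, depth): 400x640x3 uint8, red, green, blue; 400x640 float32, m along the optical axis (not along the pixel's ray), 0 where there is no reading.
- cams.get_calibration(name): a dict with "fovy" (degrees; the focal length in pixels is half the picture's height over the tangent of half this angle, whatever the lens; pixels are square), "cx", "cy" (the principal point, pixels), "R" (3x3) and "t" (3): a world point X has camera coordinates R X + t. Camera axes: x right, y down, z forward; pixel columns grow to the right and rows downward; lengths in m; the calibration is good to about 2 mm. A picture is of the moment at which its call begins: read the wrist's pose just before it. get_calibration takes no time and is no camera call; for the wrist camera it gives the pose at the moment of the call.
- close_job(): hands the job in; it is judged then, once.
The state is a dict: "t": time; "qpos": joint angles; "joint_velocities": joint speeds; "joint_efforts": joint torques, N m; "position": TCP position; "ee_rot": TCP orientation; "ft_force": force on the tool from outside, world axes, zero at the start; "moment": the same for the moment, N m; "gripper_width": finger opening in m; "grasp_force": force on a finger pad.
Only numpy, scipy, OpenCV 4.12 (cv2) and the standard library are available. Lean on these libraries where they do the work, as an engineer would, in place of code of your own. Each camera call takes 0.05 s, during which the arm holds its last target. There are 200 camera calls.

### The job

Get the bench's solvent bottles ready for the refill run: stand the fallen brown flux bottle up on the green mat and let go of it, then load it and the two red-capped wash bottles that stand on the mat into the blue divided tote, caps up, one per cell in cells that are still empty. Set the bottles down on the cell floor rather than dropping them, never knock a wash bottle over, and leave the bottles already in the tote and everything else on the bench where they are.

Things in the scene. Friction and masses are not known exactly. Their poses are not given: they have to be found in the camera images.
- crate: blue tote with grey dividers, loose, about 0.95 kg, 159 (x) x 236 (y) mm outside plus an 8 mm rim lip all round, 95 mm tall (dividers 8 mm lower); walls, dividers and floor 5 mm thick; 2 cells along its x, 3 along its y, each 72 mm square inside. Origin: centre of its underside, z up. Two neighbouring cells at its -y end already hold a brown bottle and a wash bottle; the other four are empty.
- cell0 (a point): middle of the floor of tote cell 0 (5 mm above the tote's underside); cell centres are 77 mm apart (holds the brown bottle at the start)
- cell1 (a point): middle of the floor of tote cell 1 (5 mm above the tote's underside); cell centres are 77 mm apart (holds a wash bottle at the start)
- cell2 (a point): middle of the floor of tote cell 2 (5 mm above the tote's underside); cell centres are 77 mm apart
- cell3 (a point): middle of the floor of tote cell 3 (5 mm above the tote's underside); cell centres are 77 mm apart
- cell4 (a point): middle of the floor of tote cell 4 (5 mm above the tote's underside); cell centres are 77 mm apart
- cell5 (a point): middle of the floor of tote cell 5 (5 mm above the tote's underside); cell centres are 77 mm apart
- flux: The fallen bottle to be stood up and loaded, at the start lying on one flat side on the mat: brown square flux bottle, body 56 x 56 mm (sides along its x and y) and 108 mm tall, shoulder to 120 mm, round white hard ribbed screw cap 36 mm across and 45 mm tall from 120 to 165 mm (the top); about 0.28 kg, rigid, balances about 60 mm from the base. Origin: centre of the underside; z runs along the bottle from base to cap.
- wash_a: To be loaded, standing on the mat: translucent white wash bottle, round, 58 mm across (cylinder to 106 mm, shoulder to 120 mm), with a hard red ribbed screw cap 34 mm across and 45 mm tall from 120 to 165 mm; 178 mm to the top of the thin red spout, which leaves the middle of the cap's top, bends over and points along the bottle's +x to 28 mm from its axis: grip the cap across y, clear of the spout; about 0.24 kg. Origin: centre of the underside; z up to the cap.
- wash_b: To be loaded, the same as wash_a.
- flux_in: Already in the tote, stays there: same as flux, upright.
- wash_in: Already in the tote, stays there: same as wash_a, upright.
- drink_can: bystander: gold drink can 53 mm across, 134 mm tall, standing among the wash bottles; origin: centre of the underside
- boards_a: bystander: stack of black circuit boards 90 x 70 x 32 mm; origin: centre of the underside
- boards_b: bystander: stack of black circuit boards 90 x 70 x 25 mm; origin: centre of the underside
- housing: bystander: white open-fronted housing, 100 mm cube; origin: centre of the underside
- tumbler: bystander: dark blue water bottle with a green lid, 72 mm across, 240 mm tall; origin: centre of the underside
- pliers: bystander: orange-handled crimping pliers, about 200 mm long, 22 mm high, lying flat
- spool: bystander: spool of solder 60 mm across, 48 mm tall; origin: centre of the underside
Mind the look-alikes: they are no part of the job. What is shaped like the wash_a but pink or purple is not meant. Leave any purple look-alike of the flux_in alone.

How it is judged:
By the outcome, as a careful person would: the job done as asked, in the order asked, and still so for the second after the job is handed in, with the robot touching nothing.
It also fails if it takes over 72 s, if anything falls off the work surface, if the arm or the gripper's body presses on something with over 40 N, if the wrist force passes 120 N, or if a joint passes its speed limit or range.

## Working session

There is one attempt and no reset: what is moved stays moved. The work goes in short steps, Python scripts to look and compute and a tool call to move; the robot and the scene stay as the last step left them, time stands still between calls to the robot, and variables do not carry over. Pictures are saved under pics/ and viewed, at most 10 in all, crops included, and the job is handed in when it is done.

Besides the shell and the picture viewer there is one more tool, called after "Request:" as name(argument=value, ...), one argument or row to a line, values as JSON. drive_tool: Moves the arm, as the interface text tells. Its arguments: {"type":"object","properties":{"targets":{"type":"array","items":{"type":"array","items":{"type":"number"}}},"force":{"type":"number"}},"required":["targets"]}

```bash
mkdir -p pics; cat > h.py <<'E'
import numpy as np, cv2
from plant import bot, cams, close_job
def shot(n):
    c=cams.get_calibration(n); im,d=cams.read_camera(n); return im,d,c
def cloud(d,c):
    f=d.shape[0]/2/np.tan(np.radians(c["fovy"])/2)
    v,u=np.mgrid[:d.shape[0],:d.shape[1]]
    P=np.stack([(u-c["cx"])/f*d,(v-c["cy"])/f*d,d],-1)
    W=(P-np.array(c["t"]))@np.array(c["R"]); W[d==0]=np.nan
    return W
E
python3 - <<'E'
from h import *
s=bot.observe(); print({k:np.round(v,3).tolist() for k,v in s.items()}, bot.grip_depth)
for n in("scene","side"):
    im,d,c=shot(n); cv2.imwrite(f"pics/{n}0.png",im[...,::-1]); np.savez(f"{n}0.npz",im=im,W=cloud(d,c)); 
    R=np.array(c["R"]);print(n,c["fovy"],-R.T@np.array(c["t"]),R[2])
E
```

```text
{'t': 0.0, 'qpos': [1.104, 0.126, -0.041, 1.405, 0.0, 1.571], 'joint_velocities': [-0.002, -0.0, -0.001, 0.001, -0.002, 0.001], 'joint_efforts': [0.003, -43.592, 35.292, 0.018, 0.0, -0.0], 'position': [0.236, 0.468, 0.231], 'ee_rot': [-0.727, -3.056, 0.002], 'ft_force': [-0.174, -0.176, -0.174], 'moment': [0.027, -0.005, 0.047], 'grasp_force': 0.0, 'gripper_width': 0.085} -0.0187
scene 46.18403993783168 [1.14912642 0.69305744 1.32505998] [-0.38580599 -0.45263005 -0.80391528]
side 43.49038105939313 [ 0.18453289 -1.31439116  1.31520049] [ 0.18916672  0.70561163 -0.68288226]
```

View pics/scene0.png

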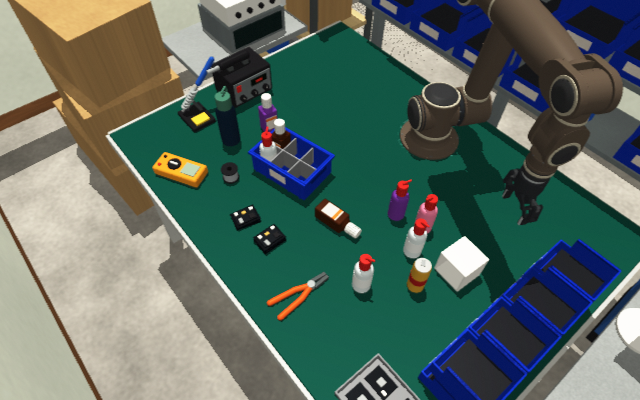

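View pics/side0.png

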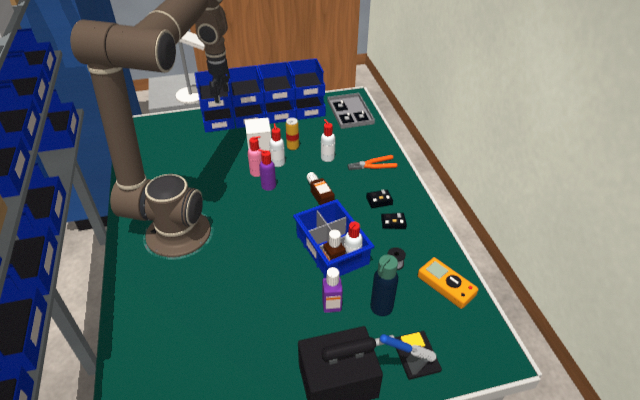

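The scene shows the wash bottles at about (363,275) and (416,240), the fallen flux at (335,218) with its cap toward (353,231), and the tote at (290,165). Pink and purple look-alikes stand at (428,210) and (400,203). The side view agrees with this.

```bash
python3 - <<'E'
from h import *
A=[]
for n in("scene","side"):
    z=np.load(n+"0.npz");W=z["W"];im=z["im"];A.append((n,W,im))
    hsv=cv2.cvtColor(im,cv2.COLOR_RGB2HSV);H,S,V=[hsv[...,i].astype(int) for i in range(3)]
    inb=(W[...,0]>.05)&(W[...,0]<.85)&(abs(W[...,1])<.6)
    def comps(name,m,mn=25):
        k,l,st,ce=cv2.connectedComponentsWithStats((m&inb).astype(np.uint8))
        for i in range(1,k):
            if st[i,4]<mn: continue
            p=W[l==i]
            print(n,name,"px",ce[i].round(),st[i,4],"min",p.min(0).round(3),"med",np.median(p,0).round(3),"max",p.max(0).round(3))
    comps("red",((H<6)|(H>174))&(S>180)&(V>120)&(W[...,2]>.11))
    comps("white",(S<60)&(V>120)&(W[...,2]>.012)&(W[...,2]<.2))
    comps("brown",(H<18)&(S>80)&(V<110)&(W[...,2]>.012)&(W[...,2]<.2))
    comps("rim",(H>105)&(H<130)&(S>120)&(W[...,2]>.085)&(W[...,2]<.105),60)
    comps("tall",(W[...,2]>.02)&(W[...,2]<.26),200)
E
```

```text
scene red px [266. 138.] 117 min [ 0.549 -0.285  0.127] med [ 0.569 -0.263  0.168] max [ 0.583 -0.251  0.189]
scene red px [403. 187.] 130 min [0.332 0.158 0.12 ] med [0.362 0.178 0.165] max [0.374 0.19  0.185]
scene red px [431. 201.] 130 min [0.307 0.251 0.122] med [0.333 0.271 0.164] max [0.352 0.284 0.184]
scene red px [421. 226.] 146 min [0.403 0.291 0.126] med [0.425 0.313 0.165] max [0.437 0.333 0.18 ]
scene red px [366. 261.] 158 min [0.61  0.276 0.126] med [0.633 0.296 0.165] max [0.644 0.316 0.182]
scene white px [266. 100.] 126 min [ 0.433 -0.451  0.114] med [ 0.455 -0.422  0.159] max [ 0.469 -0.409  0.173]
scene white px [277. 125.] 191 min [ 0.435 -0.41   0.025] med [ 0.492 -0.29   0.151] max [ 0.513 -0.269  0.178]
scene white px [277. 153.] 352 min [ 0.435 -0.312  0.021] med [ 0.562 -0.246  0.091] max [ 0.594 -0.104  0.136]
scene white px [190. 169.] 154 min [ 0.778 -0.442  0.036] med [ 0.808 -0.409  0.043] max [ 0.839 -0.379  0.053]
scene white px [277. 176.] 81 min [ 0.58  -0.22   0.023] med [ 0.589 -0.187  0.047] max [ 0.6   -0.153  0.067]
scene white px [330. 209.] 
[... 5402 characters left out ...]
 0.02 ] med [0.206 0.593 0.041] max [0.277 0.6   0.067]
side tall px [327. 141.] 413 min [0.597 0.253 0.02 ] med [0.622 0.273 0.097] max [0.655 0.314 0.181]
side tall px [332. 239.] 4753 min [ 0.399 -0.467  0.02 ] med [ 0.502 -0.272  0.084] max [0.623 0.162 0.186]
side tall px [192. 206.] 757 min [ 0.05  -0.097  0.02 ] med [ 0.069 -0.045  0.173] max [0.105 0.042 0.228]
side tall px [379. 196.] 277 min [ 0.707 -0.058  0.02 ] med [ 0.749 -0.02   0.028] max [0.795 0.022 0.038]
side tall px [386. 280.] 1427 min [ 0.563 -0.516  0.02 ] med [ 0.593 -0.496  0.13 ] max [ 0.732 -0.286  0.244]
side tall px [442. 279.] 1046 min [ 0.753 -0.548  0.02 ] med [ 0.815 -0.446  0.041] max [ 0.85  -0.355  0.056]
```

```bash
python3 - <<'E'
from h import *
from scipy.optimize import least_squares
Z=[np.load(n+"0.npz") for n in("scene","side")]
W=np.concatenate([z["W"].reshape(-1,3) for z in Z]); I=np.concatenate([z["im"].reshape(-1,3) for z in Z])
hsv=cv2.cvtColor(I[None],cv2.COLOR_RGB2HSV)[0].astype(int);H,S,V=hsv.T
def box(m,name):
    p=W[m][:,:2].astype(np.float32); r=cv2.minAreaRect(p); print(name,m.sum(),np.round(r[0],4),np.round(r[1],4),round(r[2],1))
near=lambda x,y,r:np.hypot(W[:,0]-x,W[:,1]-y)<r
z=W[:,2]
box(near(.51,-.2,.18)&(H>105)&(H<130)&(S>120)&(z>.088)&(z<.1),"rim")
box(near(.55,.04,.15)&(z>.05)&(z<.066),"flux top")
box(near(.55,.04,.15)&(z>.02)&(z<.066)&~((S<60)&(W[:,1]>.1)),"flux all")
m=near(.53,.145,.04)&(S<60)&(V>120)&(z>.03); print("cap",m.sum(),np.median(W[m],0),W[m].max(0))
# caps: fit cylinder axis radius .017 with side points
for nm,x,y,rc in(("a",.425,.31,.017),("b",.633,.293,.017),("in",.565,-.268,.017)):
    m=near(x,y,.05)&((H<6)|(H>174))&(S>150)&(z>.125)&(z<.158); p=W[m]
    r=least_squares(lambda c:np.hypot(p[:,0]-c[0],p[:,1]-c[1])-rc,[x,y],loss="soft_l1",f_scale=.002)
    mb=near(x,y,.05)&(z>.03)&(z<.1)&(S<60); q=W[mb]
    rb=least_squares(lambda c:np.hypot(q[:,0]-c[0],q[:,1]-c[1])-.029,[x,y],loss="soft_l1",f_scale=.002)
    s=near(x,y,.05)&((H<6)|(H>174))&(S>150)&(z>.169); d=W[s][:,:2]-r.x; k=np.hypot(*d.T)>.017
    print(nm,r.x.round(4),np.sqrt(r.cost/len(p)).round(4),"body",rb.x.round(4),"spout",d[k].mean(0).round(4),k.sum(), np.degrees(np.arctan2(*d[k].mean(0)[::-1])))
for nm,x,y in(("pink",.325,.263),("purple",.352,.17),("can",.503,.4)):
    m=near(x,y,.05)&(z>.03)&(z<.1); print(nm,W[m].min(0).round(3),W[m].max(0).round(3))
E
```

```text
rim 1432 [ 0.5112 -0.2043] [0.1793 0.2596] 13.0
flux top 896 [0.5446 0.0261] [0.2585 0.1009] 79.4
flux all 1413 [0.5392 0.0243] [0.2575 0.1027] 82.1
cap 218 [0.52856626 0.13997403 0.04378339] [0.54894096 0.16648754 0.05447475]
a [0.4171 0.3078] 0.0014 body [0.417  0.3075] spout [-0.0003  0.0219] 7 90.88437625266005
b [0.6263 0.2906] 0.0015 body [0.6265 0.2909] spout [-0.0055  0.0153] 13 109.80003844539816
in [ 0.5642 -0.2697] 0.0014 body [ 0.5559 -0.2625] spout [-0.0072 -0.009 ] 16 -128.4905384844027
pink [0.296 0.229 0.03 ] [0.355 0.297 0.1  ]
purple [0.327 0.137 0.03 ] [0.387 0.203 0.1  ]
can [0.473 0.363 0.03 ] [0.529 0.426 0.1  ]
```

```bash
cat >> h.py <<'E'
from scipy.spatial.transform import Rotation as Rot
def pose(yaw,tilt=0,lean=0):
    """tool down with tool y at world angle yaw (deg), then turned by tilt deg about tool y"""
    a=np.radians(yaw); y=np.array([np.cos(a),np.sin(a),0]); z=np.array([0,0,-1.]); x=np.cross(y,z)
    return Rot.from_matrix(np.stack([x,y,z],1))*Rot.from_euler("y",tilt,degrees=True)
def go(p,R,n=1,p0=None,R0=None):
    """total tool-frame move from p0,R0 (default: now) to p,R"""
    s=bot.observe()
    if p0 is None: p0=s["position"]
    if R0 is None: R0=Rot.from_rotvec(s["ee_rot"])
    w=(R0.inv()*R).as_rotvec(degrees=True)
    Rk=R0; rows=[]
    for k in range(n):
        rows.append(np.r_[Rk.inv().apply((np.array(p)-p0)/n)*100,w/n]); Rk=Rk*Rot.from_rotvec(w/n,degrees=True)
    rows=np.round(rows,2); print("n",n,"turn",w.round(1),"dist",np.linalg.norm(np.array(p)-p0).round(3))
    for r in rows: print(r.tolist())
E
python3 - <<'E'
from h import *
Z=[np.load(n+"0.npz") for n in("scene","side")]
W=np.concatenate([z["W"].reshape(-1,3) for z in Z])
m=(np.hypot(W[:,0]-.54,W[:,1]-.08)<.12)&(W[:,1]>-.03)
for lo in(.02,.05):
    p=W[m&(W[:,2]>lo)&(W[:,2]<.066)]; r=cv2.minAreaRect(p[:,:2].astype(np.float32)); print(r)
t=W[m&(W[:,2]>.05)&(W[:,2]<.066)&(W[:,1]<.1)];print("top",np.median(t[:,2]))
s=bot.observe(); R=Rot.from_rotvec(s["ee_rot"]); M=R.as_matrix(); print(M.round(2)); 
E
```

```text
((0.5383741855621338, 0.07732807844877243), (0.061198119074106216, 0.17440389096736908), 10.905052185058594)
((0.5380334258079529, 0.07767907530069351), (0.05995330587029457, 0.17175856232643127), 9.780375480651855)
top 0.05707485709550829
[[-0.89  0.45 -0.  ]
 [ 0.45  0.89 -0.  ]
 [-0.   -0.   -1.  ]]
```

```bash
python3 - <<'E'
from h import *
go([.5176,.1875,.27],pose(10.5,-30),8)
E
```

```text
n 8 turn [ 13.7 -27.8  51.5] dist 0.4
[-4.72, -1.55, -0.49, 1.72, -3.47, 6.44]
[-4.89, -1.02, -0.16, 1.72, -3.47, 6.44]
[-4.97, -0.47, 0.16, 1.72, -3.47, 6.44]
[-4.97, 0.1, 0.47, 1.72, -3.47, 6.44]
[-4.89, 0.68, 0.76, 1.72, -3.47, 6.44]
[-4.73, 1.24, 1.02, 1.72, -3.47, 6.44]
[-4.49, 1.8, 1.25, 1.72, -3.47, 6.44]
[-4.18, 2.32, 1.46, 1.72, -3.47, 6.44]
```

Request:
drive_tool(
  targets=[
    [-4.7,-1.6,-0.5,1.7,-3.5,6.4,8.5],
    [-4.9,-1.0,-0.2,1.7,-3.5,6.4,8.5],
    [-5,-0.5,0.2,1.7,-3.5,6.4,8.5],
    [-5,0.1,0.5,1.7,-3.5,6.4,8.5],
    [-4.9,0.7,0.8,1.7,-3.5,6.4,8.5],
    [-4.7,1.2,1.0,1.7,-3.5,6.4,8.5],
    [-4.5,1.8,1.3,1.7,-3.5,6.4,8.5],
    [-4.2,2.3,1.5,1.7,-3.5,6.4,8.5],
  ],
  force=60,
)

```text
t: 1.1
position: [0.5191, 0.1859, 0.2699]
ee_rot: [1.723, 2.075, -0.461]
ft_force: [0.2, 0.9, 0.5]
gripper_width: 0.0849
grasp_force: 0.0
```

```bash
python3 - <<'E'
from h import *
go([.5176,.1875,.115],pose(10.5,-30),3)
s=bot.observe();print(s["qpos"],s["position"])
go([.5285,.1285,.0107],pose(10.5,-30),4,p0=np.array([.5176,.1875,.115]),R0=pose(10.5,-30))
E
```

```text
n 3 turn [0.2 0.2 0. ] dist 0.155
[2.65, -0.06, 4.43, 0.08, 0.06, 0.01]
[2.65, -0.05, 4.44, 0.08, 0.06, 0.01]
[2.64, -0.04, 4.44, 0.08, 0.06, 0.01]
[ 0.59437613  0.32060726  0.19389621  1.6681957  -0.48092447  2.03520466] [0.5190709  0.18585144 0.26992606]
n 4 turn [0. 0. 0.] dist 0.12
[0.0, -0.0, 3.01, 0.0, 0.0, 0.0]
[0.0, -0.0, 3.01, 0.0, 0.0, 0.0]
[0.0, -0.0, 3.01, 0.0, 0.0, 0.0]
[0.0, -0.0, 3.01, 0.0, 0.0, 0.0]
```

Request:
drive_tool(
  targets=[
    [2.7,-0.1,4.4,0,0,0,8.5],
    [2.6,0,4.4,0,0,0,8.5],
    [2.6,0,4.4,0,0,0,8.5],
    [0,0,3,0,0,0,8.5],
    [0,0,3,0,0,0,8.5],
    [0,0,3,0,0,0,8.5],
    [0,0,0,0,0,0,8.5],
  ],
)

```text
t: 1.98
position: [0.5243, 0.1433, 0.0364]
ee_rot: [1.721, 2.08, -0.465]
ft_force: [-0.6, -0.8, 1.3]
gripper_width: 0.0849
grasp_force: 0.0
```

```bash
python3 - <<'E'
from h import *
im,d,c=shot("wrist"); cv2.imwrite("pics/w1.png",im[...,::-1])
go([.5285,.1285,.0107],pose(10.5,-30),1)
E
```

```text
n 1 turn [0.2 0.1 0.2] dist 0.032
[-0.03, 0.03, 3.16, 0.19, 0.11, 0.25]
```

View pics/w1.png

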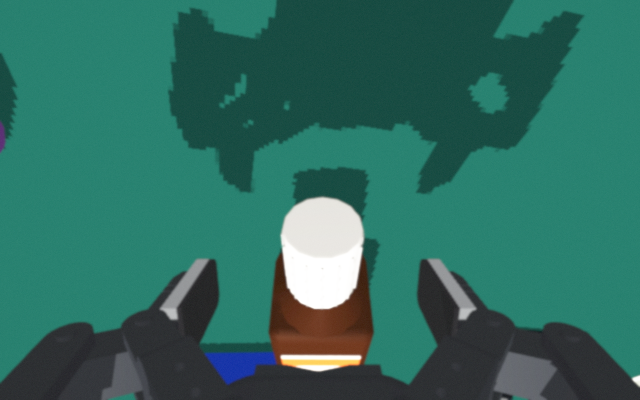

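The cap, at about (322,250), sits centred between the fingertips at (215,290) and (425,290), and the bottle is aligned with the tool. I'll go in and close.

Request:
drive_tool(
  targets=[
    [0,0,1.6,0,0,0,8.5],
    [0,0,1.5,0,0,0,8.5],
    [0,0,0,0,0,0,3.0],
    [0,0,0,0,0,0,3.0],
    [0,0,0,0,0,0,3.0],
    [0,0,0,0,0,0,3.0],
  ],
  force=70,
)

```text
t: 2.78
position: [0.5293, 0.13, 0.0123]
ee_rot: [1.72, 2.079, -0.457]
ft_force: [-2.1, 1.9, 5.7]
gripper_width: 0.0343
grasp_force: 69.2
```

```bash
python3 - <<'E'
from h import *
s=bot.observe();print(s["position"],s["grasp_force"],s["gripper_width"],s["ft_force"])
R0=Rot.from_rotvec(s["ee_rot"]);R1=pose(10.5,60)
p0=s["position"]; G=p0-R0.apply([0,0,.0235])
G2=np.array([G[0],G[1],.19]); print(G)
go(G2+R1.apply([0,0,.0235]),R1,10)
E
```

```text
[0.52928579 0.13003363 0.01233897] 69.16794776916504 0.03432906761295578 [-2.06989158  1.85501049  5.72380083]
[0.52698717 0.14157799 0.03267844]
n 10 turn [ 0.1 90.1  0.5] dist 0.169
[-0.55, 0.01, -1.6, 0.01, 9.01, 0.05]
[-0.3, 0.01, -1.66, 0.01, 9.01, 0.05]
[-0.03, 0.01, -1.69, 0.01, 9.01, 0.05]
[0.23, 0.01, -1.67, 0.01, 9.01, 0.05]
[0.49, 0.01, -1.62, 0.01, 9.01, 0.05]
[0.74, 0.0, -1.52, 0.01, 9.01, 0.05]
[0.97, 0.0, -1.39, 0.01, 9.01, 0.05]
[1.17, 0.0, -1.22, 0.01, 9.01, 0.05]
[1.35, 0.0, -1.02, 0.01, 9.01, 0.05]
[1.49, -0.0, -0.79, 0.01, 9.01, 0.05]
```

Request:
drive_tool(
  targets=[
    [-1,0,-1.7,0,0,0,3.0],
    [-1.5,0,-2.6,0,0,0,3.0],
    [-1.5,0,-2.6,0,0,0,3.0],
    [0,0,0,0,0,0,3.0],
  ],
  force=90,
)

```text
t: 3.28
position: [0.5298, 0.1304, 0.0927]
ee_rot: [1.721, 2.079, -0.453]
ft_force: [-0.5, -0.2, -4.1]
gripper_width: 0.0339
grasp_force: 90.1
```

```bash
python3 - <<'E'
from h import *
s=bot.observe();print(s["qpos"],s["moment"])
R0=Rot.from_rotvec(s["ee_rot"]);R1=pose(10.5,60)
G2=np.array([.527,.1416,.19])
go(G2+R1.apply([0,0,.0235]),R1,10)
im,d,c=shot("wrist"); a=im
im,d,c=shot("side"); cv2.imwrite("pics/w2.png",np.hstack([cv2.resize(a,(400,250)),cv2.resize(im[100:260,200:456],(400,250))])[...,::-1])
E
```

```text
[ 0.50248921  0.31457604 -0.20304801  1.22312588 -0.4969236   1.92886287] [1.06600194 0.16675447 0.05038779]
n 10 turn [ 0.3 90.   0.5] dist 0.091
[-0.15, 0.0, -0.9, 0.03, 9.0, 0.05]
[-0.01, 0.0, -0.91, 0.03, 9.0, 0.05]
[0.13, -0.0, -0.9, 0.03, 9.0, 0.05]
[0.27, -0.0, -0.87, 0.03, 9.0, 0.05]
[0.41, -0.0, -0.82, 0.03, 9.0, 0.05]
[0.53, -0.0, -0.74, 0.03, 9.0, 0.05]
[0.64, -0.0, -0.65, 0.03, 9.0, 0.05]
[0.73, -0.0, -0.54, 0.03, 9.0, 0.05]
[0.81, -0.0, -0.42, 0.03, 9.0, 0.05]
[0.87, -0.01, -0.29, 0.03, 9.0, 0.05]
```

View pics/w2.png

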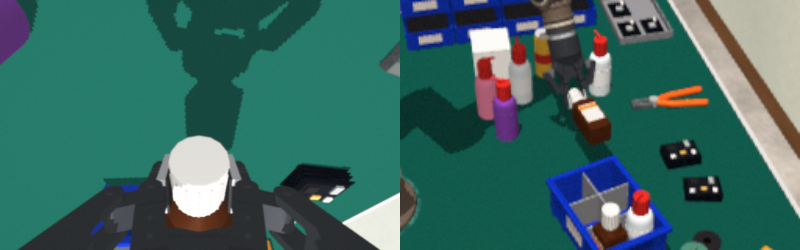

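The flux is held clear of the mat at about (590,120) in the right-hand panel, with the cap between the pads. Next I'll rotate it upright.

Request:
drive_tool(
  targets=[
    [-0.2,0,-0.9,0,9,0,3.0],
    [0,0,-0.9,0,9,0,3.0],
    [0.1,0,-0.9,0,9,0,3.0],
    [0.3,0,-0.9,0,9,0,3.0],
    [0.4,0,-0.8,0,9,0,3.0],
    [0.5,0,-0.7,0,9,0,3.0],
    [0.6,0,-0.7,0,9,0,3.0],
    [0.7,0,-0.5,0,9,0,3.0],
  ],
)

```text
t: 4.38
position: [0.5235, 0.1528, 0.1578]
ee_rot: [-1.597, -1.932, -0.617]
ft_force: [0.1, -0.1, -3.2]
gripper_width: 0.0341
grasp_force: 89.8
```

Request:
drive_tool(
  targets=[
    [0.8,0,-0.4,0,9,0,3.0],
    [0.9,0,-0.3,0,9,0,3.0],
    [0,0,0,0,0,0,3.0],
  ],
)

```text
t: 4.75
position: [0.5218, 0.1585, 0.1716]
ee_rot: [-1.409, -1.696, -0.805]
ft_force: [1.2, -0.5, -3.3]
gripper_width: 0.0336
grasp_force: 89.7
```

```bash
python3 - <<'E'
from h import *
s=bot.observe();print(s["qpos"])
R0=Rot.from_rotvec(s["ee_rot"]);print((R0.inv()*pose(10.5,60)).as_rotvec(degrees=True), s["position"]-R0.apply([0,0,.0235]))
a,d1,c1=shot("scene"); b,d2,c2=shot("side")
for d,c,im in((d1,c1,a),(d2,c2,b)):
    W=cloud(d,c); hsv=cv2.cvtColor(im,cv2.COLOR_RGB2HSV).astype(int)
    m=(np.hypot(W[...,0]-.527,W[...,1]-.14)<.1)&(W[...,2]>.01)&(W[...,2]<.19)&(hsv[...,0]<20)&(hsv[...,1]>70)
    p=W[m]; print(len(p))
    for lo,hi in((.04,.07),(.07,.1),(.1,.13),(.13,.16)):
        q=p[(p[:,2]>lo)&(p[:,2]<hi)]
        if len(q)>5: print(lo,q.min(0).round(3),q.max(0).round(3),q.mean(0).round(3))
    print("minz",np.percentile(p[:,2],1))
cv2.imwrite("pics/w3.png",np.hstack([cv2.resize(a[60:260,200:456],(400,312)),cv2.resize(b[60:260,200:456],(400,312))])[...,::-1])
E
```

```text
[-0.16074203  0.44865723 -0.1187814   1.54153229  0.9476979   0.94472573]
[-0.44164273  0.07229588 -0.19267581] [0.52565126 0.13853928 0.183343  ]
451
0.04 [0.506 0.123 0.042] [0.554 0.176 0.07 ] [0.544 0.153 0.058]
0.07 [0.538 0.125 0.07 ] [0.555 0.177 0.1  ] [0.548 0.151 0.085]
0.1 [0.498 0.123 0.1  ] [0.555 0.175 0.13 ] [0.54  0.156 0.117]
0.13 [0.497 0.119 0.13 ] [0.555 0.175 0.16 ] [0.534 0.156 0.146]
minz 0.045462560108925174
303
0.04 [0.494 0.109 0.04 ] [0.554 0.157 0.068] [0.518 0.121 0.056]
0.07 [0.494 0.106 0.071] [0.509 0.16  0.1  ] [0.5   0.13  0.084]
0.1 [0.493 0.107 0.102] [0.555 0.16  0.13 ] [0.518 0.123 0.117]
0.13 [0.496 0.102 0.13 ] [0.553 0.146 0.16 ] [0.519 0.121 0.144]
minz 0.04458280305446576
```

View pics/w3.png

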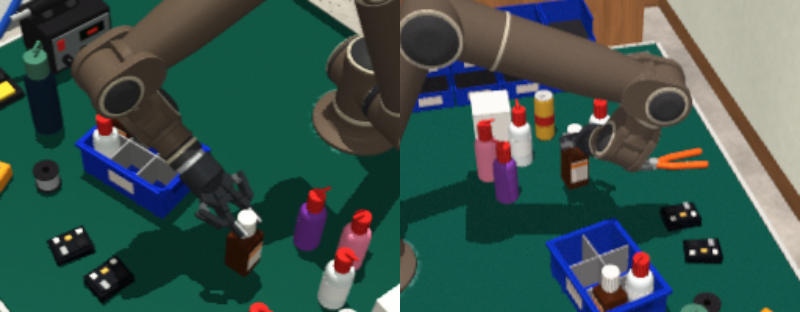

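The bottle hangs upright with the base about 4 cm above the mat, leaning 2–3° too far. I'll lower it in small steps and watch the force.

Request:
drive_tool(
  targets=[
    [-1.1,0,0.6,0,-2,0,3.0],
    [-0.9,0,0.5,0,0,0,3.0],
    [-0.5,0,0.3,0,0,0,3.0],
    [-0.3,0,0.15,0,0,0,3.0],
    [0,0,0,0,0,0,3.0],
  ],
)

```text
t: 5.48
position: [0.5229, 0.1586, 0.1442]
ee_rot: [-1.427, -1.729, -0.793]
ft_force: [-1.0, -0.4, -2.5]
gripper_width: 0.0338
grasp_force: 90.0
```

Request:
drive_tool(
  targets=[
    [-0.2,0,0.1,0,0,0,3.0],
    [-0.2,0,0.1,0,0,0,3.0],
    [0,0,0,0,0,0,3.0],
  ],
)

```text
t: 5.85
position: [0.5231, 0.1581, 0.1397]
ee_rot: [-1.427, -1.729, -0.793]
ft_force: [-0.3, 0.3, -2.9]
gripper_width: 0.0339
grasp_force: 90.0
```

Request:
drive_tool(
  targets=[
    [-0.2,0,0.1,0,0,0,3.0],
    [0,0,0,0,0,0,3.0],
  ],
)

```text
t: 6.1
position: [0.5231, 0.158, 0.1375]
ee_rot: [-1.427, -1.729, -0.793]
ft_force: [0.0, -0.5, -2.7]
gripper_width: 0.0339
grasp_force: 90.0
```

Request:
drive_tool(
  targets=[
    [-0.2,0,0.1,0,0,0,3.0],
    [0,0,0,0,0,0,3.0],
  ],
)

```text
t: 6.35
position: [0.5231, 0.1578, 0.1353]
ee_rot: [-1.427, -1.729, -0.793]
ft_force: [0.2, -0.1, -2.8]
gripper_width: 0.0335
grasp_force: 90.0
```

Request:
drive_tool(
  targets=[
    [-0.2,0,0.1,0,0,0,3.0],
    [0,0,0,0,0,0,3.0],
  ],
)

```text
t: 6.6
position: [0.5234, 0.1576, 0.1338]
ee_rot: [-1.427, -1.729, -0.794]
ft_force: [-1.5, -1.1, 0.6]
gripper_width: 0.0342
grasp_force: 90.7
```

Request:
drive_tool(
  targets=[
    [-0.1,0,0.05,0,0,0,3.0],
    [0,0,0,0,0,0,3.8],
    [0,0,0,0,0,0,4.5],
    [0,0,0,0,0,0,8.0],
    [0,0,0,0,0,0,8.0],
    [0,0,0,0,0,0,8.0],
  ],
  force=40,
)

```text
t: 7.35
position: [0.5232, 0.1575, 0.132]
ee_rot: [-1.427, -1.729, -0.793]
ft_force: [-0.5, -0.0, -0.9]
gripper_width: 0.08
grasp_force: 0.0
```

Request:
drive_tool(
  targets=[
    [0,0,-3,0,0,0,8.0],
    [0,0,-5,0,0,0,8.0],
    [0,0,-4,0,0,0,8.0],
  ],
)

```text
t: 7.72
position: [0.5424, 0.0565, 0.1967]
ee_rot: [-1.427, -1.729, -0.793]
ft_force: [-1.0, -0.4, -0.2]
gripper_width: 0.0803
grasp_force: 0.0
```

```bash
cat >> h.py <<'E'
def upright(x,y,views=("scene","side")):
    for n in views:
        im,d,c=shot(n); W=cloud(d,c); hsv=cv2.cvtColor(im,cv2.COLOR_RGB2HSV).astype(int)
        m=(np.hypot(W[...,0]-x,W[...,1]-y)<.06)&(W[...,2]>.02)&(W[...,2]<.2)
        p=W[m]; print(n,len(p),"top",np.percentile(p[:,2],98).round(4))
        yield p,hsv[m],im
E
python3 - <<'E'
from h import *
P=[]
for p,h,im in upright(.525,.14): P.append(p)
p=np.concatenate(P)
from scipy.optimize import least_squares
q=p[(p[:,2]>.126)&(p[:,2]<.158)]; r=least_squares(lambda c:np.hypot(q[:,0]-c[0],q[:,1]-c[1])-.018,[.525,.14],loss="soft_l1",f_scale=.002);print("cap",r.x)
q=p[(p[:,2]>.02)&(p[:,2]<.1)];print("body",cv2.minAreaRect(q[:,:2].astype(np.float32)))
s=bot.observe();print(s["position"],s["qpos"].round(2))
go([r.x[0],r.x[1],.27],pose(10.5),8)
E
```

```text
scene 654 top 0.1689
side 440 top 0.1684
cap [0.52460637 0.1377412 ]
body ((0.5267465710639954, 0.13447296619415283), (0.06069832295179367, 0.06729122251272202), 10.89885425567627)
[0.54380225 0.0547941  0.19729517] [-0.31  0.53  0.07  1.76  0.84  0.77]
n 8 turn [  0.2 -57.9   0.3] dist 0.112
[1.34, -0.04, 0.42, 0.02, -7.23, 0.03]
[1.38, -0.04, 0.25, 0.02, -7.23, 0.03]
[1.4, -0.04, 0.07, 0.02, -7.23, 0.03]
[1.39, -0.04, -0.11, 0.02, -7.23, 0.03]
[1.37, -0.04, -0.28, 0.02, -7.23, 0.03]
[1.32, -0.04, -0.45, 0.02, -7.23, 0.03]
[1.26, -0.04, -0.61, 0.02, -7.23, 0.03]
[1.17, -0.05, -0.77, 0.02, -7.23, 0.03]
```

The flux stands on its own at (.525,.138), with its top at .168. Now I'll move over it with the tool pointing down.

Request:
drive_tool(
  targets=[
    [1.3,0,0.4,0,-7.2,0,8.0],
    [1.4,0,0.2,0,-7.2,0,8.0],
    [1.4,0,0.1,0,-7.2,0,8.0],
    [1.4,0,-0.1,0,-7.2,0,8.0],
    [1.4,-0.1,-0.3,0,-7.2,0,8.0],
    [1.3,-0.1,-0.5,0,-7.2,0,8.0],
    [1.3,-0.1,-0.6,0,-7.3,0,8.0],
    [1.2,0,-0.8,0,-7.2,0,8.0],
  ],
)

```text
t: 8.82
position: [0.5226, 0.1415, 0.2703]
ee_rot: [1.999, 2.42, 0.006]
ft_force: [0.8, 0.4, -0.3]
gripper_width: 0.0801
grasp_force: 0.0
```

```bash
python3 - <<'E'
from h import *
s=bot.observe();print(s["position"],s["qpos"].round(2))
go([.5246,.138,.175],pose(10.5),2)
im,d,c=shot("wrist"); cv2.imwrite("pics/w4.png",im[...,::-1])
W=cloud(d,c);t=W[(W[...,2]>.155)&(W[...,2]<.18)&(np.hypot(W[...,0]-.525,W[...,1]-.138)<.05)];print(len(t),t.min(0),t.max(0),t.mean(0))
E
```

```text
[0.52257807 0.14148062 0.2703367 ] [0.26 0.16 0.08 1.49 0.   1.65]
n 2 turn [ 0.3 -0.   0.4] dist 0.095
[-0.19, 0.04, 4.77, 0.13, -0.02, 0.19]
[-0.19, 0.06, 4.77, 0.13, -0.02, 0.19]
1733 [0.50787578 0.12039606 0.15505249] [0.54420683 0.15584351 0.16716475] [0.52579159 0.13918279 0.1647186 ]
```

Request:
drive_tool(
  targets=[
    [-0.3,0.2,4.8,0,0,0.4,8.0],
    [-0.1,0,4.8,0,0,0,8.0],
    [0,0,3,0,0,0,8.0],
    [0,0,2,0,0,0,8.0],
    [0,0,0,0,0,0,3.0],
    [0,0,0,0,0,0,3.0],
    [0,0,0,0,0,0,3.0],
    [0,0,0,0,0,0,3.0],
  ],
  force=70,
)

```text
t: 9.88
position: [0.5266, 0.1379, 0.1251]
ee_rot: [-2.01, -2.414, -0.01]
ft_force: [-0.9, -0.3, 5.5]
gripper_width: 0.0344
grasp_force: 70.4
```

```bash
python3 - <<'E'
from h import *
s=bot.observe();p=s["position"];print(p,s["grasp_force"],s["gripper_width"])
R0=Rot.from_rotvec(s["ee_rot"]);print((R0.inv()*pose(10.5)).as_rotvec(degrees=True))
go([p[0],p[1],.265],R0,3)
go([.4735,-.2127,.265],pose(13),8,p0=np.array([p[0],p[1],.265]))
E
```

```text
[0.5265841  0.13787553 0.12507624] 70.39124250411987 0.034401179605869234
[ 0.26845298 -0.25274345 -0.0454752 ]
n 3 turn [0. 0. 0.] dist 0.14
[0.02, 0.02, -4.66, 0.0, 0.0, 0.0]
[0.02, 0.02, -4.66, 0.0, 0.0, 0.0]
[0.02, 0.02, -4.66, 0.0, 0.0, 0.0]
n 8 turn [ 0.3 -0.2 -2.5] dist 0.355
[-4.19, -1.45, -0.03, 0.03, -0.03, -0.32]
[-4.18, -1.47, -0.02, 0.03, -0.03, -0.32]
[-4.17, -1.49, -0.02, 0.03, -0.03, -0.32]
[-4.16, -1.52, -0.02, 0.03, -0.03, -0.32]
[-4.16, -1.54, -0.01, 0.03, -0.03, -0.32]
[-4.15, -1.56, -0.01, 0.03, -0.03, -0.32]
[-4.14, -1.59, -0.01, 0.03, -0.03, -0.32]
[-4.13, -1.61, -0.0, 0.03, -0.03, -0.32]
```

Request:
drive_tool(
  targets=[
    [0,0,-2,0,0,0,3.0],
    [0,0,-6,0,0,0,3.0],
    [0,0,-6,0,0,0,3.0],
    [0,0,0,0,0,0,3.0],
  ],
)

```text
t: 10.38
position: [0.5278, 0.1375, 0.2689]
ee_rot: [2.007, 2.412, 0.019]
ft_force: [0.6, -0.1, -3.0]
gripper_width: 0.0343
grasp_force: 71.5
```

Request:
drive_tool(
  targets=[
    [-4.2,-1.5,0,0,0,-0.3,3.0],
    [-4.2,-1.5,0,0,0,-0.3,3.0],
    [-4.2,-1.5,0,0,0,-0.3,3.0],
    [-4.2,-1.5,0,0,0,-0.3,3.0],
    [-4.2,-1.5,0,0,0,-0.3,3.0],
    [-4.1,-1.6,0,0,0,-0.4,3.0],
    [-4.1,-1.6,0,0,0,-0.4,3.0],
    [-3.2,-1.2,0,0,0,0,3.0],
  ],
)

```text
t: 11.38
position: [0.4727, -0.2057, 0.2603]
ee_rot: [-1.96, -2.451, -0.006]
ft_force: [1.2, 0.1, -3.1]
gripper_width: 0.0346
grasp_force: 71.4
```

```bash
python3 - <<'E'
from h import *
go([.4735,-.2127,.22],pose(13),2)
im,d,c=shot("wrist"); cv2.imwrite("pics/w5.png",im[...,::-1])
E
```

```text
n 2 turn [ 0.  -0.3 -0.3] dist 0.041
[-0.36, -0.04, 2.01, 0.02, -0.15, -0.15]
[-0.36, -0.04, 2.01, 0.02, -0.15, -0.15]
```

View pics/w5.png

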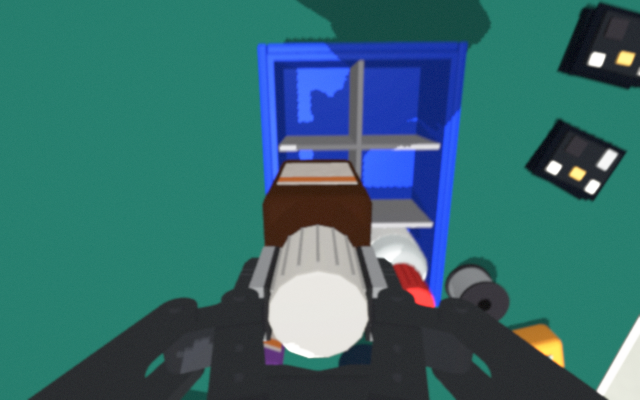

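The bottle is centred over the left middle cell. The divider edges at (360,145) and (430,215) line up with the tool axes, so I'll lower it.

Request:
drive_tool(
  targets=[
    [-0.4,0,2,0,-0.3,-0.3,3.0],
    [-0.3,0,2,0,0,0,3.0],
    [0,0,3,0,0,0,3.0],
    [0,0,3,0,0,0,3.0],
    [0,0,2,0,0,0,3.0],
    [0,0,0,0,0,0,3.0],
  ],
)

```text
t: 12.18
position: [0.4738, -0.21, 0.1391]
ee_rot: [-1.953, -2.457, 0.0]
ft_force: [0.0, 0.1, -2.4]
gripper_width: 0.0346
grasp_force: 71.2
```

Request:
drive_tool(
  targets=[
    [0,0,0.4,0,0,0,3.0],
    [0,0,0.3,0,0,0,3.0],
    [0,0,0,0,0,0,3.0],
  ],
)

```text
t: 12.55
position: [0.4759, -0.2111, 0.1355]
ee_rot: [1.953, 2.457, 0.002]
ft_force: [-1.3, -0.3, -2.7]
gripper_width: 0.0347
grasp_force: 71.2
```

Request:
drive_tool(
  targets=[
    [0,0,0.3,0,0,0,3.0],
    [0,0,0,0,0,0,3.0],
  ],
)

```text
t: 12.8
position: [0.4756, -0.211, 0.1321]
ee_rot: [1.953, 2.457, 0.002]
ft_force: [0.3, 1.1, -3.7]
gripper_width: 0.0347
grasp_force: 71.2
```

Request:
drive_tool(
  targets=[
    [0,0,0.2,0,0,0,3.0],
    [0,0,0,0,0,0,3.0],
  ],
)

```text
t: 13.05
position: [0.4758, -0.2111, 0.1303]
ee_rot: [1.953, 2.457, 0.002]
ft_force: [0.1, -1.0, -2.0]
gripper_width: 0.0345
grasp_force: 71.8
```

Request:
drive_tool(
  targets=[
    [0,0,0.2,0,0,0,3.0],
    [0,0,0,0,0,0,3.0],
  ],
)

```text
t: 13.3
position: [0.476, -0.2116, 0.1301]
ee_rot: [1.951, 2.455, 0.002]
ft_force: [-4.6, 0.0, 9.5]
gripper_width: 0.0347
grasp_force: 72.9
```

Request:
drive_tool(
  targets=[
    [0,0,0,0,0,0,4.6],
    [0,0,0,0,0,0,4.6],
    [0,0,0,0,0,0,4.6],
    [0,0,-3,0,0,0,4.6],
    [0,0,-6,0,0,0,4.6],
    [0,0,-6,0,0,0,8.0],
    [0,0,-2,0,0,0,8.0],
  ],
)

```text
t: 14.18
position: [0.4761, -0.2113, 0.3022]
ee_rot: [1.949, 2.453, 0.004]
ft_force: [-0.4, -0.2, 0.5]
gripper_width: 0.0788
grasp_force: 0.0
```

```bash
python3 - <<'E'
from h import *
s=bot.observe();print(s["position"],s["qpos"].round(2))
go([.6264,.2908,.30],pose(15),10)
E
```

```text
[ 0.47614168 -0.21131427  0.30219002] [-0.42  0.12  0.11  1.55  0.    0.92]
n 10 turn [ 0.4  0.3 -1.9] dist 0.524
[4.55, 2.6, 0.02, 0.04, 0.03, -0.19]
[4.54, 2.61, 0.02, 0.04, 0.03, -0.19]
[4.53, 2.63, 0.02, 0.04, 0.03, -0.19]
[4.53, 2.64, 0.02, 0.04, 0.03, -0.19]
[4.52, 2.66, 0.02, 0.04, 0.03, -0.19]
[4.51, 2.67, 0.02, 0.04, 0.03, -0.19]
[4.5, 2.69, 0.02, 0.04, 0.03, -0.19]
[4.49, 2.71, 0.02, 0.04, 0.03, -0.19]
[4.48, 2.72, 0.02, 0.04, 0.03, -0.19]
[4.47, 2.74, 0.02, 0.04, 0.03, -0.19]
```

Request:
drive_tool(
  targets=[
    [4.5,2.7,0,0,0,-0.2,8.0],
    [4.5,2.7,0,0,0,-0.2,8.0],
    [4.5,2.7,0,0,0,-0.2,8.0],
    [4.5,2.7,0,0,0,-0.2,8.0],
    [4.5,2.7,0,0,0,-0.2,8.0],
    [4.5,2.7,0,0,0,-0.2,8.0],
    [4.5,2.7,0,0,0,-0.2,8.0],
    [4.5,2.7,0,0,0,-0.2,8.0],
  ],
)

```text
t: 15.18
position: [0.5997, 0.1919, 0.2981]
ee_rot: [1.918, 2.484, 0.002]
ft_force: [0.6, -0.1, -0.9]
gripper_width: 0.0802
grasp_force: 0.0
```

Request:
drive_tool(
  targets=[
    [4.5,2.7,0,0,0,-0.2,8.0],
    [4.5,2.7,0,0,0,-0.2,8.0],
    [0,0,0,0,0,0,8.0],
  ],
)

```text
t: 15.55
position: [0.629, 0.2946, 0.2953]
ee_rot: [1.905, 2.497, -0.002]
ft_force: [-0.1, -0.7, 0.1]
gripper_width: 0.08
grasp_force: 0.0
```

```bash
cat >> h.py <<'E'
def cap(x,y,pic):
    im,d,c=shot("wrist"); cv2.imwrite(pic,im[...,::-1]); W=cloud(d,c)
    hsv=cv2.cvtColor(im,cv2.COLOR_RGB2HSV).astype(int);H,S,V=hsv[...,0],hsv[...,1],hsv[...,2]
    red=((H<8)|(H>172))&(S>150)&(np.hypot(W[...,0]-x,W[...,1]-y)<.06)
    t=W[red&(W[...,2]>.158)&(W[...,2]<.1675)]; (cc,r)=cv2.minEnclosingCircle(t[:,:2].astype(np.float32)); print("cap top n",len(t),np.round(cc,4),round(r,4),"z",np.median(t[:,2]))
    s=W[red&(W[...,2]>.169)][:,:2]; dd=s-np.array(cc); k=np.hypot(*dd.T)>.015
    print("spout n",len(s),"tip",dd[np.hypot(*dd.T).argmax()],"yaw",np.degrees(np.arctan2(*dd[k].mean(0)[::-1])))
E
python3 - <<'E'
from h import *
s=bot.observe();print(s["position"])
cap(.6264,.2908,"pics/w6.png")
E
```

```text
[0.6289942  0.29455182 0.29527083]
cap top n 1021 [0.6277 0.2914] 0.0174 z 0.16515928061628926
spout n 298 tip [0.05138633 0.02393581] yaw 82.06830223791367
```

View pics/w6.png

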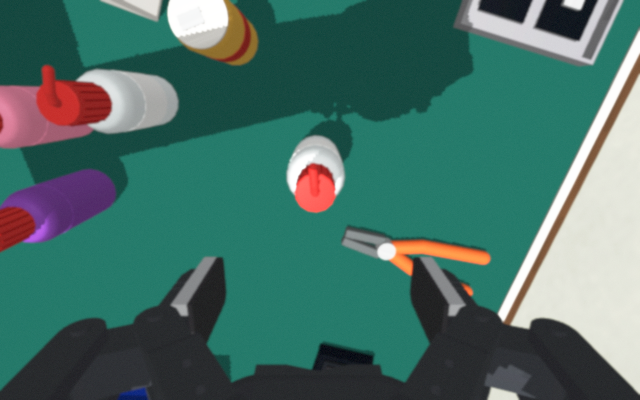

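wash_b's cap, at about (315,190), has its spout pointing straight up the image along tool x, so the fingers close clear of it. I'll descend.

```bash
python3 - <<'E'
from h import *
go([.6275,.2912,.126],pose(15),5)
E
```

```text
n 5 turn [0.  0.1 0.2] dist 0.17
[-0.01, -0.03, 3.4, 0.0, 0.02, 0.04]
[-0.01, -0.03, 3.4, 0.0, 0.02, 0.04]
[-0.02, -0.03, 3.4, 0.0, 0.02, 0.04]
[-0.02, -0.03, 3.4, 0.0, 0.02, 0.04]
[-0.02, -0.03, 3.4, 0.0, 0.02, 0.04]
```

Request:
drive_tool(
  targets=[
    [0,-0.1,4,0,0,0,8.0],
    [0,-0.1,4,0,0,0,8.0],
    [-0.1,0,4,0,0,0,8.0],
    [0,0,3,0,0,0,8.0],
    [0,0,2,0,0,0,8.0],
    [0,0,0,0,0,0,8.0],
  ],
)

```text
t: 16.35
position: [0.6264, 0.2874, 0.127]
ee_rot: [1.912, 2.491, -0.002]
ft_force: [-0.1, -0.2, 0.0]
gripper_width: 0.0803
grasp_force: 0.0
```

Request:
drive_tool(
  targets=[
    [0,0,0,0,0,0,2.8],
    [0,0,0,0,0,0,2.8],
    [0,0,0,0,0,0,2.8],
    [0,0,0,0,0,0,2.8],
  ],
)

```text
t: 16.85
position: [0.6282, 0.2896, 0.13]
ee_rot: [1.909, 2.49, 0.006]
ft_force: [-0.0, -1.2, 5.6]
gripper_width: 0.0325
grasp_force: 70.3
```

```bash
python3 - <<'E'
from h import *
s=bot.observe();p=s["position"];print(p,s["qpos"].round(2))
R0=Rot.from_rotvec(s["ee_rot"])
go([.531,-.120,p[2]+.15],pose(13),8,p0=np.array([p[0],p[1],p[2]+.15]))
E
```

```text
[0.6282001  0.28957498 0.1299721 ] [ 0.43  0.46  0.18  1.29 -0.    1.74]
n 8 turn [0.3 0.1 2.1] dist 0.421
[-4.63, -2.5, -0.01, 0.04, 0.01, 0.26]
[-4.64, -2.48, -0.01, 0.04, 0.01, 0.26]
[-4.65, -2.46, -0.01, 0.04, 0.01, 0.26]
[-4.66, -2.44, -0.0, 0.04, 0.01, 0.26]
[-4.67, -2.42, -0.0, 0.04, 0.01, 0.26]
[-4.68, -2.4, -0.0, 0.04, 0.01, 0.26]
[-4.69, -2.38, -0.0, 0.04, 0.01, 0.26]
[-4.7, -2.36, -0.0, 0.04, 0.01, 0.26]
```

Request:
drive_tool(
  targets=[
    [0,0,-3,0,0,0,2.8],
    [0,0,-6,0,0,0,2.8],
    [0,0,-5.5,0,0,0,2.8],
    [0,0,0,0,0,0,2.8],
  ],
)

```text
t: 17.35
position: [0.6285, 0.2901, 0.2787]
ee_rot: [1.907, 2.488, 0.014]
ft_force: [-0.7, 0.5, -2.7]
gripper_width: 0.0323
grasp_force: 71.0
```

Request:
drive_tool(
  targets=[
    [-4.6,-2.5,0,0,0,0.3,2.8],
    [-4.6,-2.5,0,0,0,0.3,2.8],
    [-4.6,-2.5,0,0,0,0.3,2.8],
    [-4.7,-2.4,0,0,0,0.3,2.8],
    [-4.7,-2.4,0,0,0,0.3,2.8],
    [-4.7,-2.4,0,0,0,0.3,2.8],
    [-4.7,-2.4,0,0,0,0.3,2.8],
    [-4.7,-2.4,0,0,0,0,2.8],
  ],
)

```text
t: 18.35
position: [0.5269, -0.1211, 0.2713]
ee_rot: [1.956, 2.458, 0.0]
ft_force: [0.9, 0.2, -1.6]
gripper_width: 0.0324
grasp_force: 71.4
```

Request:
drive_tool(
  targets=[
    [0,0,0,0,0,0,2.8],
  ],
)

```text
t: 18.48
position: [0.5265, -0.1227, 0.2715]
ee_rot: [1.962, 2.452, -0.001]
ft_force: [-0.5, 0.6, -3.0]
gripper_width: 0.0325
grasp_force: 71.4
```

```bash
cat >> h.py <<'E'
def tote():
    W=[];I=[]
    for n in("scene","side"):
        im,d,c=shot(n); W.append(cloud(d,c).reshape(-1,3)); I.append(im.reshape(-1,3))
    W=np.concatenate(W); H,S,V=cv2.cvtColor(np.concatenate(I)[None],cv2.COLOR_RGB2HSV)[0].astype(int).T
    m=(np.hypot(W[:,0]-.51,W[:,1]+.2)<.18)&(H>105)&(H<130)&(S>120)&(W[:,2]>.088)&(W[:,2]<.1)
    print("tote",cv2.minAreaRect(W[m][:,:2].astype(np.float32)))
    return W,H,S,V
E
python3 - <<'E'
from h import *
tote()
go([.531,-.120,.23],pose(13),2)
s=bot.observe();print(s["position"])
E
```

```text
tote ((0.5113839507102966, -0.20570789277553558), (0.18133682012557983, 0.25975459814071655), 13.051435470581055)
n 2 turn [ 0.1 -0.  -0.1] dist 0.042
[-0.04, 0.17, 2.09, 0.03, -0.0, -0.07]
[-0.04, 0.17, 2.09, 0.03, -0.0, -0.07]
[ 0.52752245 -0.11998735  0.27180535]
```

Request:
drive_tool(
  targets=[
    [0,0.2,2,0,0,0,2.8],
    [0,0.2,3,0,0,0,2.8],
    [0,0,3,0,0,0,2.8],
    [0,0,3,0,0,0,2.8],
    [0,0,1.5,0,0,0,2.8],
    [0,0,0,0,0,0,2.8],
  ],
)

```text
t: 19.32
position: [0.5319, -0.1179, 0.1471]
ee_rot: [1.955, 2.459, 0.001]
ft_force: [0.4, 0.2, -2.2]
gripper_width: 0.0323
grasp_force: 71.3
```

Request:
drive_tool(
  targets=[
    [0,0,0.3,0,0,0,2.8],
    [0,0,0.2,0,0,0,2.8],
    [0,0,0,0,0,0,2.8],
  ],
)

```text
t: 19.7
position: [0.5327, -0.1191, 0.1438]
ee_rot: [1.955, 2.455, 0.003]
ft_force: [0.3, 1.3, -3.6]
gripper_width: 0.0324
grasp_force: 71.3
```

Request:
drive_tool(
  targets=[
    [0,0,0.2,0,0,0,2.8],
    [0,0,0,0,0,0,2.8],
  ],
)

```text
t: 19.95
position: [0.5324, -0.119, 0.1412]
ee_rot: [1.955, 2.455, 0.002]
ft_force: [-0.1, 0.4, -3.2]
gripper_width: 0.0327
grasp_force: 71.3
```

Request:
drive_tool(
  targets=[
    [0,0,0.3,0,0,0,2.8],
    [0,0,0.2,0,0,0,2.8],
    [0,0,0,0,0,0,2.8],
  ],
)

```text
t: 20.32
position: [0.5323, -0.1189, 0.136]
ee_rot: [1.955, 2.456, 0.002]
ft_force: [0.6, 0.3, -2.3]
gripper_width: 0.0329
grasp_force: 71.3
```

Request:
drive_tool(
  targets=[
    [0,0,0.2,0,0,0,2.8],
    [0,0,0,0,0,0,2.8],
  ],
)

```text
t: 20.58
position: [0.5326, -0.119, 0.1349]
ee_rot: [1.954, 2.455, 0.003]
ft_force: [-2.0, 0.5, 1.9]
gripper_width: 0.0322
grasp_force: 72.0
```

Request:
drive_tool(
  targets=[
    [0,0,0.2,0,0,0,2.8],
    [0,0,0,0,0,0,2.8],
  ],
)

```text
t: 20.82
position: [0.5328, -0.1191, 0.1349]
ee_rot: [1.953, 2.453, 0.004]
ft_force: [-5.5, 0.9, 13.8]
gripper_width: 0.0325
grasp_force: 73.7
```

Request:
drive_tool(
  targets=[
    [0,0,0,0,0,0,4.6],
    [0,0,0,0,0,0,4.6],
    [0,0,0,0,0,0,4.6],
    [0,0,-3,0,0,0,4.6],
    [0,0,-6,0,0,0,4.6],
    [0,0,-6,0,0,0,8.0],
    [0,0,-2,0,0,0,8.0],
  ],
)

```text
t: 21.7
position: [0.5329, -0.119, 0.3063]
ee_rot: [1.952, 2.452, 0.006]
ft_force: [1.1, -0.5, -0.1]
gripper_width: 0.0789
grasp_force: 0.0
```

```bash
python3 - <<'E'
from h import *
go([.4175,.3078,.30],pose(2),9)
E
```

```text
n 9 turn [ 0.5  0.2 11. ] dist 0.442
[4.91, -0.19, 0.05, 0.05, 0.02, 1.22]
[4.9, -0.29, 0.05, 0.05, 0.02, 1.22]
[4.9, -0.4, 0.05, 0.05, 0.02, 1.22]
[4.89, -0.5, 0.06, 0.05, 0.02, 1.22]
[4.88, -0.6, 0.06, 0.05, 0.02, 1.22]
[4.86, -0.71, 0.06, 0.05, 0.02, 1.22]
[4.85, -0.81, 0.06, 0.05, 0.02, 1.22]
[4.83, -0.91, 0.06, 0.05, 0.02, 1.22]
[4.81, -1.01, 0.07, 0.05, 0.02, 1.22]
```

Request:
drive_tool(
  targets=[
    [4.9,-0.2,0,0,0,1.2,8.0],
    [4.9,-0.3,0.1,0,0,1.2,8.0],
    [4.9,-0.4,0,0,0,1.2,8.0],
    [4.9,-0.5,0.1,0,0,1.2,8.0],
    [4.9,-0.6,0,0,0,1.2,8.0],
    [4.9,-0.7,0.1,0,0,1.2,8.0],
    [4.8,-0.8,0.1,0,0,1.2,8.0],
    [4.8,-0.9,0.1,0,0,1.2,8.0],
  ],
)

```text
t: 22.7
position: [0.4284, 0.2619, 0.2965]
ee_rot: [2.154, 2.283, 0.003]
ft_force: [0.1, -0.2, -0.3]
gripper_width: 0.0798
grasp_force: 0.0
```

Request:
drive_tool(
  targets=[
    [4.8,-1.0,0,0,0,1.2,8.0],
    [0,0,0,0,0,0,8.0],
  ],
)

```text
t: 22.95
position: [0.4153, 0.3103, 0.2958]
ee_rot: [2.173, 2.266, 0.001]
ft_force: [-0.3, -0.5, -0.1]
gripper_width: 0.0803
grasp_force: 0.0
```

```bash
python3 - <<'E'
from h import *
cap(.4171,.3078,"pics/w7.png")
go([.417,.3078,.126],pose(2),4)
s=bot.observe();print(s["position"],s["qpos"].round(2))
E
```

```text
cap top n 781 [0.4189 0.3082] 0.0173 z 0.1650627463611423
spout n 272 tip [0.00011682 0.02570287] yaw 91.33613385132706
n 4 turn [0.1 0.1 0.3] dist 0.17
[-0.02, 0.02, 4.25, 0.03, 0.02, 0.08]
[-0.02, 0.02, 4.25, 0.03, 0.02, 0.08]
[-0.02, 0.03, 4.25, 0.03, 0.02, 0.08]
[-0.03, 0.03, 4.25, 0.03, 0.02, 0.08]
[0.4156732  0.30888556 0.29601125] [ 0.64  0.12  0.1   1.55 -0.    2.17]
```

View pics/w7.png

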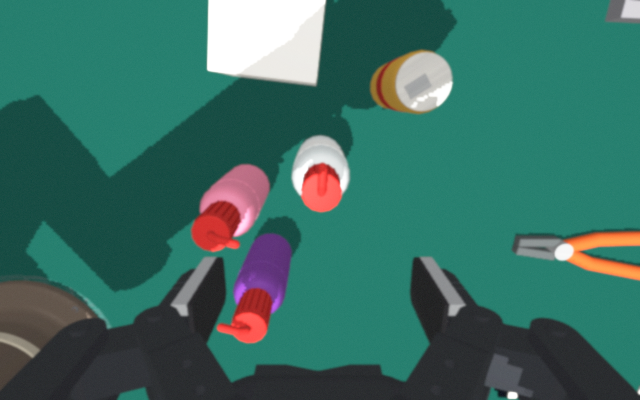

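wash_a's cap is at about (321,187) with the spout up the image. The pink spout at (235,243) stays clear of the left finger, and I'll narrow the opening to be safe.

Request:
drive_tool(
  targets=[
    [-0.1,0.2,4,0,0,0,6.2],
    [0,0,4,0,0,0,6.2],
    [0,0,4,0,0,0,6.2],
    [0,0,3,0,0,0,6.2],
    [0,0,1.8,0,0,0,6.2],
    [0,0,0,0,0,0,6.2],
  ],
)

```text
t: 23.75
position: [0.4184, 0.3049, 0.1274]
ee_rot: [2.179, 2.259, -0.002]
ft_force: [-0.3, -0.7, 0.7]
gripper_width: 0.0622
grasp_force: 0.0
```

Request:
drive_tool(
  targets=[
    [0,0,0,0,0,0,2.8],
    [0,0,0,0,0,0,2.8],
    [0,0,0,0,0,0,2.8],
    [0,0,0,0,0,0,2.8],
  ],
)

```text
t: 24.25
position: [0.4193, 0.307, 0.1301]
ee_rot: [2.177, 2.261, 0.006]
ft_force: [-1.1, -1.4, 5.6]
gripper_width: 0.0328
grasp_force: 70.1
```

Request:
drive_tool(
  targets=[
    [0,0,-3,0,0,0,2.8],
    [0,0,-6,0,0,0,2.8],
    [0,0,-6,0,0,0,2.8],
    [0,0,-3,0,0,0,2.8],
    [0,0,0,0,0,0,2.8],
  ],
)

```text
t: 24.88
position: [0.419, 0.3074, 0.3109]
ee_rot: [2.177, 2.26, 0.01]
ft_force: [-0.7, -0.4, -3.0]
gripper_width: 0.0327
grasp_force: 70.5
```

```bash
python3 - <<'E'
from h import *
s=bot.observe();p=s["position"];print(p)
go([.456,-.138,p[2]],pose(13),9)
E
```

```text
[0.41904181 0.30740385 0.31088977]
n 9 turn [  0.4  -0.1 -10.8] dist 0.447
[-4.96, 0.22, -0.01, 0.05, -0.01, -1.2]
[-4.96, 0.12, -0.01, 0.05, -0.01, -1.2]
[-4.97, 0.02, -0.01, 0.05, -0.01, -1.2]
[-4.97, -0.09, -0.01, 0.05, -0.01, -1.2]
[-4.96, -0.19, -0.0, 0.05, -0.01, -1.2]
[-4.96, -0.3, -0.0, 0.05, -0.01, -1.2]
[-4.95, -0.4, -0.0, 0.05, -0.01, -1.2]
[-4.94, -0.51, -0.0, 0.05, -0.01, -1.2]
[-4.93, -0.61, -0.0, 0.05, -0.01, -1.2]
```

Request:
drive_tool(
  targets=[
    [-4.9,0.3,0,0,0,-1.2,2.8],
    [-5,0.1,0,0,0,-1.2,2.8],
    [-5,0,0,0,0,-1.2,2.8],
    [-5,-0.1,0,0,0,-1.2,2.8],
    [-5,-0.2,0,0,0,-1.2,2.8],
    [-5,-0.3,0,0,0,-1.2,2.8],
    [-5,-0.4,0,0,0,-1.2,2.8],
    [-4.9,-0.5,0,0,0,-1.2,2.8],
  ],
)

```text
t: 25.88
position: [0.4507, -0.0921, 0.3068]
ee_rot: [1.981, 2.438, 0.0]
ft_force: [0.5, 0.5, -2.7]
gripper_width: 0.0326
grasp_force: 70.4
```

Request:
drive_tool(
  targets=[
    [-4.9,-0.6,0,0,0,-1.2,2.8],
    [0,0,1,0,0,0,2.8],
    [0,0,0,0,0,0,2.8],
  ],
)

```text
t: 26.25
position: [0.4546, -0.1394, 0.2966]
ee_rot: [-1.957, -2.456, -0.0]
ft_force: [0.2, 0.3, -2.5]
gripper_width: 0.0323
grasp_force: 70.4
```

```bash
python3 - <<'E'
from h import *
tote()
go([.456,-.138,.145],pose(13),4)
s=bot.observe();print(s["position"])
E
```

```text
tote ((0.5114309191703796, -0.20546115934848785), (0.18071198463439941, 0.2577771842479706), 13.204017639160156)
n 4 turn [0.1 0.  0. ] dist 0.153
[0.01, 0.02, 3.83, 0.02, 0.0, 0.0]
[0.01, 0.02, 3.83, 0.02, 0.0, 0.0]
[0.01, 0.02, 3.83, 0.02, 0.0, 0.0]
[0.01, 0.03, 3.83, 0.02, 0.0, 0.0]
[ 0.45507953 -0.13874719  0.29822848]
```

Request:
drive_tool(
  targets=[
    [0,0.1,3,0,0,0,2.8],
    [0,0,4,0,0,0,2.8],
    [0,0,4,0,0,0,2.8],
    [0,0,3,0,0,0,2.8],
    [0,0,1.5,0,0,0,2.8],
    [0,0,0.4,0,0,0,2.8],
    [0,0,0,0,0,0,2.8],
  ],
)

```text
t: 27.22
position: [0.4575, -0.1395, 0.141]
ee_rot: [1.953, 2.455, 0.003]
ft_force: [0.1, 0.5, -2.0]
gripper_width: 0.0324
grasp_force: 70.5
```

Request:
drive_tool(
  targets=[
    [0,0,0.2,0,0,0,2.8],
    [0,0,0,0,0,0,2.8],
  ],
)

```text
t: 27.48
position: [0.4573, -0.1397, 0.1387]
ee_rot: [1.955, 2.455, 0.003]
ft_force: [-0.1, 0.2, -1.7]
gripper_width: 0.0327
grasp_force: 70.5
```

Request:
drive_tool(
  targets=[
    [0,0,0.2,0,0,0,2.8],
    [0,0,0,0,0,0,2.8],
  ],
)

```text
t: 27.72
position: [0.4569, -0.1396, 0.136]
ee_rot: [1.955, 2.456, 0.002]
ft_force: [-0.4, 0.2, -2.9]
gripper_width: 0.0326
grasp_force: 70.5
```

Request:
drive_tool(
  targets=[
    [0,0,0.2,0,0,0,2.8],
    [0,0,0,0,0,0,2.8],
  ],
)

```text
t: 27.98
position: [0.4572, -0.1399, 0.1351]
ee_rot: [1.954, 2.454, 0.002]
ft_force: [-2.6, -0.4, 4.9]
gripper_width: 0.0326
grasp_force: 71.6
```

Request:
drive_tool(
  targets=[
    [0,0,0.15,0,0,0,2.8],
    [0,0,0,0,0,0,2.8],
  ],
)

```text
t: 28.22
position: [0.4573, -0.14, 0.1351]
ee_rot: [1.953, 2.453, 0.003]
ft_force: [-6.5, -0.7, 15.7]
gripper_width: 0.0327
grasp_force: 72.7
```

On the floor. I'll release, rise and move clear.

Request:
drive_tool(
  targets=[
    [0,0,0,0,0,0,4.6],
    [0,0,0,0,0,0,4.6],
    [0,0,0,0,0,0,4.6],
    [0,0,-3,0,0,0,4.6],
    [0,0,-6,0,0,0,4.6],
    [0,0,-6,0,0,0,4.6],
    [0,0,-2,0,0,0,4.6],
  ],
)

```text
t: 29.1
position: [0.4575, -0.1397, 0.3063]
ee_rot: [1.952, 2.452, 0.005]
ft_force: [0.1, -0.2, -0.4]
gripper_width: 0.0463
grasp_force: 0.0
```

Request:
drive_tool(
  targets=[
    [5,0,0,0,0,0,4.6],
    [5,0,0,0,0,0,4.6],
    [5,0,0,0,0,0,4.6],
    [5,0,0,0,0,0,4.6],
    [0,0,0,0,0,0,4.6],
  ],
)

```text
t: 29.72
position: [0.4109, 0.0579, 0.3023]
ee_rot: [1.948, 2.461, 0.003]
ft_force: [0.2, 0.8, -0.1]
gripper_width: 0.046
grasp_force: 0.0
```

```bash
python3 - <<'E'
from h import *
W,H,S,V=tote()
for n,x,y in(("b",.531,-.12),("a",.456,-.138),("in",.564,-.27),("flux",.4745,-.2127),("fin",.491,-.288)):
    m=(np.hypot(W[:,0]-x,W[:,1]-y)<.03)&(W[:,2]>.13); print(n,W[m].mean(0).round(3),W[m].max(0).round(3))
a=shot("scene")[0]; b=shot("side")[0]
cv2.imwrite("pics/end.png",np.hstack([cv2.resize(a[60:300,200:480],(400,343)),cv2.resize(b[100:300,220:453],(400,343))])[...,::-1])
E
```

```text
tote ((0.5112331509590149, -0.20563945174217224), (0.1802646517753601, 0.25873181223869324), 13.089935302734375)
b [ 0.533 -0.117  0.16 ] [ 0.55  -0.092  0.19 ]
a [ 0.457 -0.139  0.16 ] [ 0.475 -0.113  0.186]
in [ 0.564 -0.271  0.16 ] [ 0.584 -0.249  0.187]
flux [ 0.476 -0.213  0.159] [ 0.495 -0.191  0.179]
fin [ 0.495 -0.292  0.159] [ 0.514 -0.268  0.18 ]
```

View pics/end.png

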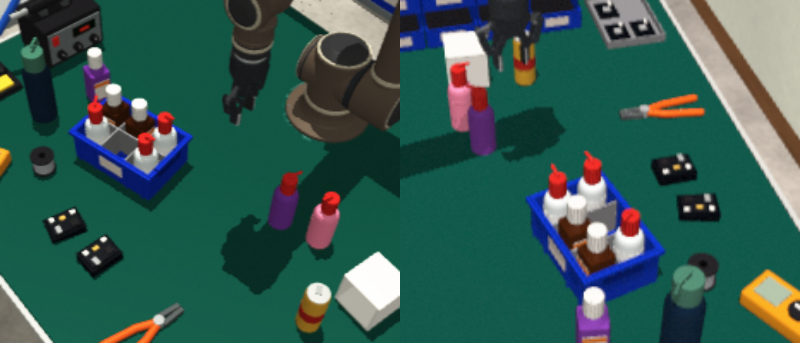

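All five bottles stand upright in separate cells, the tote has not moved, and the bystanders are where they were. I'll hand in.

```bash
python3 -c "
from plant import close_job
print(close_job())"
```

```text
the job is handed in; nothing more can be done
None
```

The job is handed in after about 30 s of robot time: I stood the flux bottle up on the mat and let go of it, then set it and both wash bottles caps up in separate empty tote cells, with the final pictures showing the tote, the bottles already in it and the bystanders where they were.

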